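# Start the fume extractor at its control box

### The job

Start the fume extractor at its grey control box by pressing with the closed fingertips only, in this order: first press the white half of the black rocker switch right down, then push the yellow button fully in, then push the green button fully in; each stays where it is pushed. Do not press the red stop button, and do not pick up or shift the pot, tin, bottle and blocks that stand round the box.

Things in the scene. Friction and masses are not known exactly. Their poses are not given: they have to be found in the camera images.
- box: grey metal control box, fixed, 130 mm (x) by 260 mm (y); origin at the centre of its footprint on the table; x to its back (away from the robot, turned up to 0.35 rad), y to its left, z up. Deck at z 52 mm, top of everything on it below 78 mm. Four switch bays (rocker, yellow, green, red in any order) in a row along y through its middle, 56 mm apart, each with a black bezel 74 x 46 mm, 5 mm high
- rocker_white_half (a point): point on top of the half with the white patch of the black rocker, 22 mm from its level cross axis; moves with it. Paddle 60 mm long (along the box's x), 30 wide, 10 thick, axis at its middle, 67 mm above the table; white patch 20 x 24 mm on the half toward the box's back. Point about 76 mm above the table at the start (white half up), about 68 mm when on. Press straight down here
- rocker (a joint): angle of the rocker in rad: 0 to 0.04 at the start (off, white half up), 0.34 fully on (white half down at its stop). It turns with about 0.055 N m of friction (about 2.5 N on the white half) and stays where it is left
- yellow_top (a point): yellow square push button, cap 34 x 32 mm, edges rounded 3 mm, in one of the four bays of the box. The point is the centre of the cap's top face and moves with it: about 71 mm above the table when out, 64 mm when fully in (7 mm above the bezel). z is up, x and y are the box's. The second one to press.
- yellow (a joint): push travel of the yellow button in m: about 0 (at most 0.0008) when out, 0.007 fully in at its stop. It moves straight down, needs about 3 N, has no return spring: it stays as far in as it has been pushed
- green_top (a point): green square push button, cap 34 x 32 mm, edges rounded 3 mm, in one of the four bays of the box. The point is the centre of the cap's top face and moves with it: about 71 mm above the table when out, 64 mm when fully in (7 mm above the bezel). z is up, x and y are the box's. The last one to press.
- green (a joint): push travel of the green button in m: about 0 (at most 0.0008) when out, 0.007 fully in at its stop. It moves straight down, needs about 3 N, has no return spring: it stays as far in as it has been pushed
- red_top (a point): red square push button, cap 34 x 32 mm, edges rounded 3 mm, in one of the four bays of the box. The point is the centre of the cap's top face and moves with it: about 71 mm above the table when out, 64 mm when fully in (7 mm above the bezel). z is up, x and y are the box's. The stop button: not to be pressed.
- red (a joint): push travel of the red button in m: about 0 (at most 0.0008) when out, 0.007 fully in at its stop. It moves straight down, needs about 3 N, has no return spring: it stays as far in as it has been pushed
- flux_pot: small white pot with a green lid, 53 mm across, 48 mm high, loose, behind the box; origin at the centre of its underside
- screw_tin_2: round blue tin, 58 mm across, 24 mm high, loose, behind the box; origin at the centre of its underside
- glue_bottle: small white bottle with an orange label, 27 mm across, 59 mm high, loose, behind the box; origin at the centre of its underside
- dap_block: small brown wooden block 36 x 50 x 16 mm, loose, in front of the box; origin at the centre of its underside
- bench_block: square light grey steel block 64 x 64 x 18 mm, loose, in front of the box; origin at the centre of its underside

How it is judged:
By the outcome, as a careful person would: the job done as asked, in the order asked, and still so for the second after the job is handed in, with the robot touching nothing.
It also fails if it takes over 42 s, if anything falls off the work surface, if the arm or the gripper's body presses on something with over 40 N, if the wrist force passes 120 N, or if a joint passes its speed limit or range.

### The arm

A 6-joint arm with a two-finger parallel gripper is mounted at the origin on a cart in front of the work surface, level with it; the furniture and walls round the work are solid. World frame = base frame: x ahead of the robot, y to its left, z up, the work surface at z = 0. Lengths are in mm, angles in rad, forces in N, time in s.
With the tool pointing down it reaches from about 300 to 775 mm from the base axis. Payload 14.6 kg.
Tool frame: the origin (TCP) lies at the very end of the fingers, on their centre line; the grasp point (between the pads) lies 19 mm behind it (manip.grip_point_offset is the distance from the TCP to the grasp point, in mm); z points along the fingers, y is the line along which they close (so a half turn about z gives the same grasp; the last joint's range is limited). The gripper opens to 94 mm and grips with 3 to 60 N. Pads are 16 mm wide; open, the fingers measure 119 mm over their backs; the gripper's body (75 mm by 177 mm) begins 78 mm behind the grasp point.
Start: joints at [1.071, 0.3, 1.521, -0, 1.321, -0.067], TCP at [230.674, 499.278, 205.446] pointing down, gripper open.
Joint ranges: [-3.03, 3.03], [-0.79, 2.21], [0.23, 2.52], [-1.04, 4.18], [0, 3.07], [-2.55, 2.55]. Speed limits (rad/s): [2.22, 2.22, 2.57, 3.14, 3.14, 3.14].

### API

Orientations are given as [roll, pitch, yaw] about the fixed x, y, z axes, in that order (R = Rz(yaw) Ry(pitch) Rx(roll)).
In Python, from cell import telemetry, eyes, manip gives the robot as it stands.
- The arm moves only by the tool play_rows, never from a script. Its arguments are lists of equal length, an entry for each row: "translation": the shift along the world's x, y, z in m, a list of three; "yaw": the turn about the world's z in rad. A call has 1 to 12 rows; each row is the pose to reach, as a shift and turn from the pose commanded when the call began; what a row does not reach only later rows make up. A row lasts 1/8 s, in which the tool goes at most 62.5 mm and 10.7 degrees, less where a joint would pass 70% of its speed; a pose out of reach is approached as far as the arm can. A call with a gripper value outside its range is refused whole. "hand" is the opening, from 0 (shut) to 1 (fully open), set as the call begins (left out, the last holds). The fingers move at their own pace and stop on an object; "force" is the grip in N (left out, the last holds). Time passes only in rows, so rows that repeat a pose let the fingers close. It gives the time, the measured TCP pose, the force, the opening and the grip force at its end, in the units of the state.
- telemetry.read_state(): the state, without advancing time (a new reading comes with each control period).
- eyes.camera(name): name is "side" or "top"; returns a dict with "pixels" (420x560x3 uint8, red, green, blue), "fx", "fy", "cx", "cy" (pixels), "dist_coeffs" ([k1, k2, p1, p2, k3] as OpenCV has them; the pictures are not rectified), "cam_to_world" (4x4, takes a point from camera to world coordinates). Camera axes: x right, y up, looking along -z (the intrinsics and any distortion apply to the point x, -y, -z); pixel columns grow to the right and rows downward; lengths in mm; the calibration is good to about 2 mm. A picture is of the moment at which its call begins. There is no depth.
- manip.sign_off(): hands the job in; it is judged then, once.
The state is a dict: "clock": time; "joints": joint angles; "qd": joint speeds; "effort": joint torques, N m; "eef_pos": TCP position; "eef_rot": TCP orientation; "wrist_force": force on the tool from outside, world axes, zero at the start; "moment": the same for the moment, N m; "finger_gap": finger opening in mm; "finger_force": force on a finger pad.
Only numpy, scipy, OpenCV 4.12 (cv2) and the standard library are available. Lean on these libraries where they do the work, as an engineer would, in place of code of your own. Each camera call takes 0.05 s, during which the arm holds its last target. There are 200 camera calls.

## Working session

There is one attempt and no reset: what is moved stays moved. The work goes in short steps, Python scripts to look and compute and a tool call to move; the robot and the scene stay as the last step left them, time stands still between calls to the robot, and variables do not carry over. Pictures are saved under pics/ and viewed, at most 10 in all, crops included, and the job is handed in when it is done.

Besides the shell and the picture viewer there is one more tool, called after ">>>" as name(argument=value, ...), one argument or row to a line, values as JSON. play_rows: Moves the arm, as the interface text tells. Its arguments: {"type":"object","properties":{"translation":{"type":"array","items":{"type":"array","items":{"type":"number"}}},"yaw":{"type":"array","items":{"type":"number"}},"hand":{"type":"number"},"force":{"type":"number"}},"required":["translation","yaw"]}

```bash
mkdir -p pics; cat > h.py <<'E'
import numpy as np,cv2
from cell import telemetry,eyes,manip
def snap(n,f):
    c=eyes.camera(n); cv2.imwrite(f,c["pixels"][:,:,::-1]); np.save('/tmp/'+n+'.npy',{k:v for k,v in c.items()},allow_pickle=True); return c
def load(n): return np.load('/tmp/'+n+'.npy',allow_pickle=True).item()
def KD(c): return np.array([[c["fx"],0,c["cx"]],[0,c["fy"],c["cy"]],[0,0,1.]]),np.array(c["dist_coeffs"],float)
def unproj(c,uv,z):
    K,D=KD(c); p=cv2.undistortPoints(np.array(uv,float).reshape(-1,1,2),K,D).reshape(-1,2)
    T=np.array(c["cam_to_world"]); d=np.c_[p[:,0],-p[:,1],-np.ones(len(p))]@T[:3,:3].T; o=T[:3,3]
    return o+d*((np.broadcast_to(z,len(p))-o[2])/d[:,2])[:,None]
def proj(c,P):
    K,D=KD(c); T=np.array(c["cam_to_world"]); q=(np.array(P,float).reshape(-1,3)-T[:3,3])@T[:3,:3]
    return cv2.projectPoints(q*[1,-1,-1],np.zeros(3),np.zeros(3),K,D)[0].reshape(-1,2)
E
python3 - <<'E'
from h import *
for n in("top","side"):
    c=snap(n,f"pics/{n}0.png"); print(n,np.round(c["cam_to_world"],2).tolist(),c["fx"])
print(telemetry.read_state())
E
```

```text
top [[0.03, 0.99, -0.1, 445.03], [-1.0, 0.03, 0.01, -63.37], [0.01, 0.1, 0.99, 925.32], [0.0, 0.0, 0.0, 1.0]] 434.17138000645207
side [[-0.93, -0.21, 0.31, 794.62], [0.38, -0.56, 0.74, 575.9], [0.02, 0.8, 0.59, 589.76], [0.0, 0.0, 0.0, 1.0]] 384.72910452342364
{'clock': 0.1, 'joints': array([ 1.07140650e+00,  3.00391048e-01,  1.52155105e+00,  2.65544503e-05,
        1.32072345e+00, -6.65875968e-02]), 'qd': array([-1.12803303e-03,  1.30151755e-03, -2.19387748e-03,  6.32290166e-06,
        1.60162552e-03, -6.90446135e-04]), 'effort': array([ 1.90707637e-03, -5.32645547e+01, -3.53282762e+01,  7.09290197e-02,
        2.34800298e-02, -3.74457125e-05]), 'eef_pos': array([230.54665509, 499.06681302, 204.94295292]), 'eef_rot': array([-3.14052385e+00, -9.70529503e-05,  2.70878379e+00]), 'wrist_force': array([-0.92132844,  0.19602213,  0.56321906]), 'moment': array([-0.00088552,  0.01769002, -0.00724827]), 'finger_force': 0.0, 'finger_gap': 93.66052093532295}
```

View pics/top0.png

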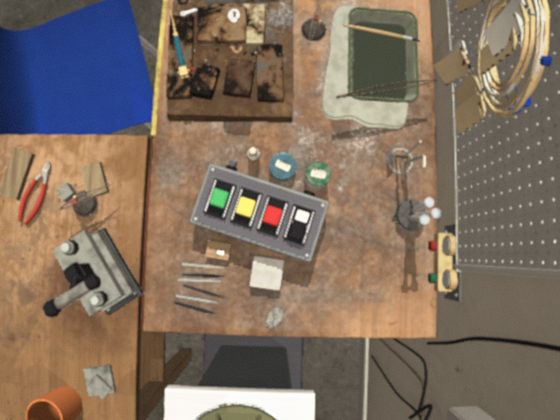

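View pics/side0.png

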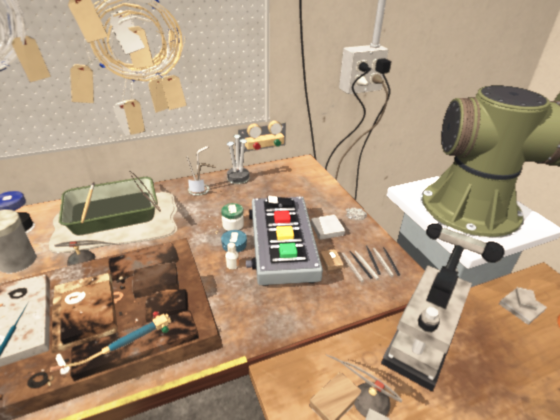

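```bash
python3 - <<'E'
from h import *
a=load("top");b=load("side")
P=[[230.5,499,205]]
print(proj(a,P),proj(b,P))
im=cv2.imread("pics/top0.png")[160:265,185:335]; cv2.imwrite("pics/tc.png",cv2.resize(im,None,fx=5,fy=5,interpolation=cv2.INTER_CUBIC))
im=cv2.imread("pics/side0.png")[185:290,215:355]; cv2.imwrite("pics/sc.png",cv2.resize(im,None,fx=5.5,fy=5.5,interpolation=cv2.INTER_CUBIC))
E
```

```text
[[-42.78140803 357.58212789]] [[682.63315878 334.53151047]]
```

View pics/tc.png

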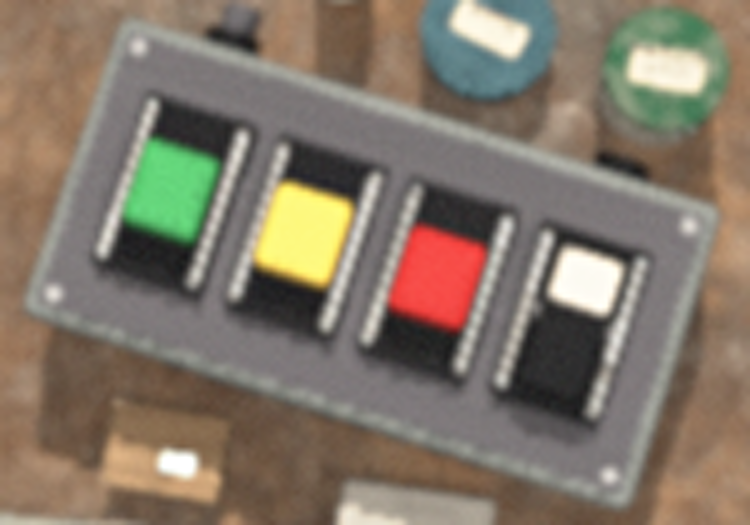

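View pics/sc.png

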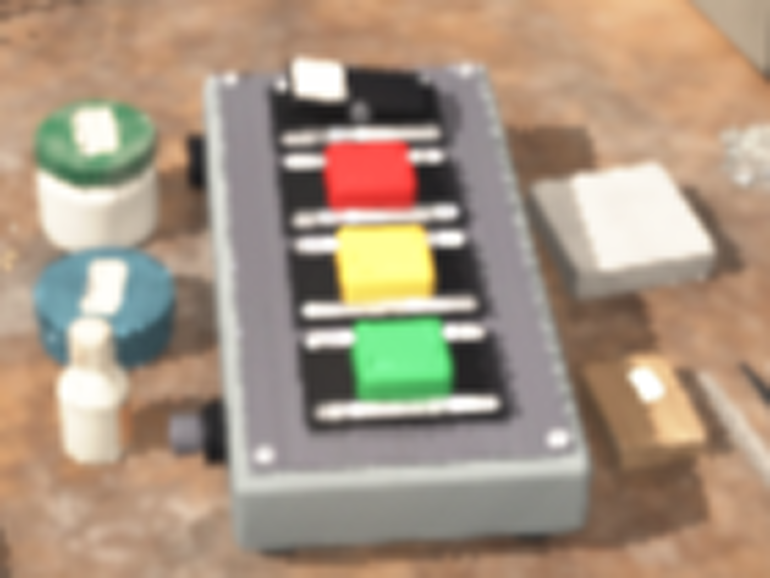

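```bash
python3 - <<'E'
from h import *
from scipy.optimize import least_squares
a=load("top");b=load("side")
f=lambda L,s,o:(np.array(L)+.5)/s-.5+o
B=[[65,130,52],[65,-130,52],[-65,-130,52],[-65,130,52],[0,84,71],[0,28,71],[0,-28,71],[22,-84,76]]
T=f([[122,20],[716,212],[630,505],[28,310],[171,190],[305,233],[438,278],[587,280]],5,[185,160])
S=f([[232,470],[205,73],[485,68],[588,460],[404,346],[385,252],[370,170],[319,80]],5.5,[215,185])
def W(p): 
    c,s=np.cos(p[2]),np.sin(p[2]); return np.array(B)@np.array([[c,s,0],[-s,c,0],[0,0,1]])+[p[0],p[1],0]
for ms in ([1,0],[0,1],[1,1]):
    r=least_squares(lambda p:np.r_[ms[0]*(proj(a,W(p))-T).ravel(),ms[1]*(proj(b,W(p))-S).ravel()],[430,0,-.3],loss='soft_l1')
    print(r.x,np.round(r.fun,1).tolist())
    print(W(r.x)[4:])
print(unproj(a,T[4:],[71,71,71,76])); print(unproj(b,S[4:],[71,71,71,76]))
E
```

```text
[ 5.25044869e+02 -3.29618073e+01 -2.87809430e-01] [0.0, -1.5, 2.1, -0.4, -0.2, 2.1, -2.2, 0.6, -0.2, 0.2, -0.3, 0.4, 0.0, 0.2, 0.8, -2.1, 0.0, 0.0, -0.0, -0.0, 0.0, -0.0, 0.0, -0.0, 0.0, -0.0, 0.0, -0.0, 0.0, -0.0, -0.0, -0.0]
[[ 548.88847398   47.5831026    71.        ]
 [ 532.99273734   -6.11350397   71.        ]
 [ 517.09700071  -59.81011053   71.        ]
 [ 522.29635951 -119.75147078   76.        ]]
[ 5.26407431e+02 -3.14333481e+01 -2.95136807e-01] [-0.0, -0.0, 0.0, -0.0, -0.0, 0.0, -0.0, -0.0, -0.0, -0.0, -0.0, -0.0, -0.0, -0.0, -0.0, -0.0, -0.3, 2.5, -0.1, -1.0, 1.0, -1.9, 1.2, 0.8, -0.5, 0.2, 0.1, -0.3, 0.2, -1.1, -2.1, -0.3]
[[ 550.84057314   48.93468994   71.        ]
 [ 534.55181145   -4.64400212   71.        ]
 [ 518.26304977  -58.22269418   71.        ]
 [ 523.02305997 -118.20054261   76.        ]]
[ 5.25533768e+02 -3.26943845e+01 -2.91229133e-01] [0.1, -1.9, 2.0, -0.4, -0.5, 2.1, -2.4, 0.1, -0.2, -0.2, -0.4, 0.1, -0.1, -0.0, 0.6, -2.2, 0.1, 2.0, -0.1, -1.3, 0.9, -2.3, 1.5, 0.2, -0.2, -0.3, 0.3, -0.7, 0.3, -1.5, -2.1, -0.7]
[[ 549.65267311   47.76851654   71.        ]
 [ 533.57340333   -5.87341746   71.        ]
 [ 517.49413354  -59.51535146   71.        ]
 [ 522.48848069 -119.47414145   76.        ]]
[[ 549.21672798   47.259633     71.        ]
 [ 533.70694366   -6.61814311   71.        ]
 [ 517.47425611  -59.7797414    71.        ]
 [ 518.05681171 -118.34958308   76.        ]]
[[ 549.65954074   48.72182576   71.        ]
 [ 535.07816047   -3.87454496   71.        ]
 [ 520.35251977  -54.60072617   71.        ]
 [ 518.96883341 -115.16970746   76.        ]]
```

>>> play_rows(
  translation=[
    [0, 0, 0.05],
    [0, 0, 0.1],
    [0, 0, 0.15],
    [0.024, -0.05, 0.15],
    [0.048, -0.1, 0.15],
    [0.072, -0.15, 0.15],
    [0.096, -0.2, 0.15],
    [0.12, -0.25, 0.15],
    [0.144, -0.3, 0.15],
    [0.168, -0.35, 0.15],
    [0.192, -0.4, 0.15],
    [0.216, -0.45, 0.15],
  ],
  yaw=[0, 0, 0, 0.02, 0.04, 0.06, 0.08, 0.1, 0.12, 0.14, 0.142, 0.142],
  hand=0,
  force=20,
)

```text
clock: 1.6
eef_pos: [447.1, 47.5, 355.4]
eef_rot: [3.142, -0.0, 2.851]
wrist_force: [1.0, 1.6, 0.1]
finger_gap: 0.5
finger_force: 0.0
```

>>> play_rows(
  translation=[
    [0.025, -0.056, 0],
    [0.05, -0.112, 0],
    [0.0755, -0.1685, 0],
    [0.0755, -0.1685, -0.06],
    [0.0755, -0.1685, -0.12],
    [0.0755, -0.1685, -0.18],
    [0.0755, -0.1685, -0.24],
    [0.0755, -0.1685, -0.255],
    [0.0755, -0.1685, -0.255],
    [0.0755, -0.1685, -0.255],
  ],
  yaw=[0, 0, 0, 0, 0, 0, 0, 0, 0, 0],
)

```text
clock: 2.85
eef_pos: [523.4, -119.6, 102.8]
eef_rot: [3.142, 0.004, 2.851]
wrist_force: [-0.2, 0.5, 0.7]
finger_gap: 0.3
finger_force: 0.0
```

```bash
python3 - <<'E'
from h import *
print(telemetry.read_state()['eef_pos'],telemetry.read_state()['wrist_force'])
c=snap("side","pics/s1.png"); snap("top","pics/t1.png")
p=telemetry.read_state()['eef_pos'];print(proj(c,[p]))
im=cv2.imread("pics/s1.png")[100:290,190:390]; cv2.imwrite("pics/s1c.png",cv2.resize(im,None,fx=3,fy=3,interpolation=cv2.INTER_CUBIC))
E
```

```text
[ 523.36914118 -119.55327567  102.81817255] [-0.21372046  0.51872206  0.71568704]
[[270.36451023 189.10996401]]
```

View pics/s1c.png

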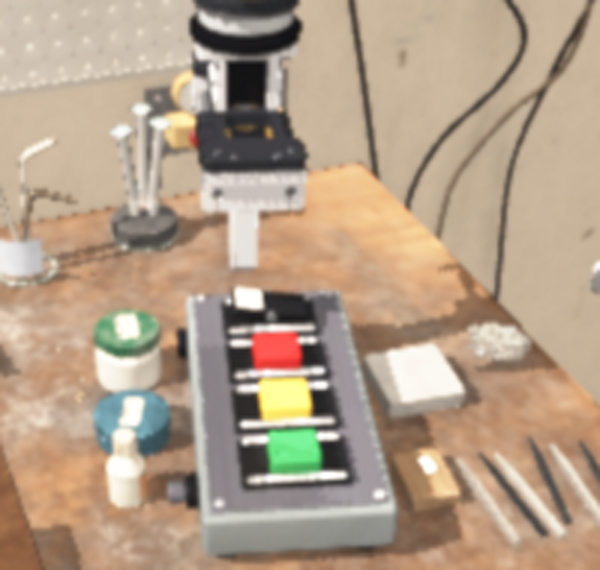

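The picture shows the closed fingertip directly above the white patch, ending near (271,189), where the calibration predicts it.

>>> play_rows(
  translation=[
    [0, 0, -0.012],
    [0, 0, -0.022],
    [0, 0, -0.024],
    [0, 0, -0.026],
    [0, 0, -0.028],
    [0, 0, -0.03],
    [0, 0, -0.031],
    [0, 0, -0.031],
  ],
  yaw=[0, 0, 0, 0, 0, 0, 0, 0],
)

```text
clock: 3.95
eef_pos: [522.9, -119.4, 70.0]
eef_rot: [3.142, 0.002, 2.851]
wrist_force: [3.5, -0.5, 4.8]
finger_gap: 0.6
finger_force: 2.4
```

>>> play_rows(
  translation=[
    [0, 0, -0.001],
    [0, 0, -0.002],
    [0, 0, -0.002],
    [0, 0, -0.002],
  ],
  yaw=[0, 0, 0, 0],
)

```text
clock: 4.45
eef_pos: [523.2, -119.5, 69.2]
eef_rot: [-3.142, 0.003, 2.851]
wrist_force: [-1.1, 0.6, 19.6]
finger_gap: 0.2
finger_force: 9.4
```

>>> play_rows(
  translation=[
    [0, 0, 0.02],
    [0, 0, 0.04],
    [0.0055, 0.0565, 0.04],
    [0.011, 0.113, 0.04],
    [0.011, 0.113, 0.04],
    [0.011, 0.113, 0.015],
    [0.011, 0.113, 0.006],
    [0.011, 0.113, 0.004],
    [0.011, 0.113, 0.002],
  ],
  yaw=[0, 0, 0, 0, 0, 0, 0, 0, 0],
)

```text
clock: 5.58
eef_pos: [533.3, -6.6, 69.9]
eef_rot: [-3.142, 0.0, 2.85]
wrist_force: [-2.8, -0.8, 2.8]
finger_gap: 0.2
finger_force: 1.4
```

>>> play_rows(
  translation=[
    [0, 0, -0.002],
    [0, 0, -0.004],
    [0, 0, -0.006],
    [0, 0, -0.007],
    [0, 0, -0.007],
  ],
  yaw=[0, 0, 0, 0, 0],
)

```text
clock: 6.2
eef_pos: [533.6, -6.4, 64.0]
eef_rot: [-3.142, 0.002, 2.851]
wrist_force: [-7.5, -1.8, 20.3]
finger_gap: 0.8
finger_force: 10.4
```

>>> play_rows(
  translation=[
    [0, 0, 0.03],
    [0, 0, 0.06],
    [0, 0, 0.12],
    [0.0, 0.054, 0.18],
    [0.0, 0.11, 0.24],
    [0.0, 0.17, 0.24],
    [0.0, 0.17, 0.24],
  ],
  yaw=[0, 0, 0, 0, 0, 0, 0],
)

```text
clock: 7.08
eef_pos: [532.9, 166.6, 303.5]
eef_rot: [3.14, 0.001, 2.853]
wrist_force: [-0.6, -0.2, -0.1]
finger_gap: 0.3
finger_force: 0.0
```

```bash
python3 - <<'E'
from h import *
snap("side","pics/s2.png"); snap("top","pics/t2.png")
r=lambda i:cv2.resize(i,(700,290),interpolation=cv2.INTER_CUBIC)
s=lambda n:cv2.imread(f"pics/{n}.png")
L=np.vstack([cv2.resize(s(n)[185:255,245:335],(390,300),interpolation=cv2.INTER_CUBIC) for n in("side0","s2")])
R=np.vstack([cv2.resize(s(n)[170:265,200:325],(390,300),interpolation=cv2.INTER_CUBIC) for n in("top0","t2")])
cv2.imwrite("pics/cmp.png",np.hstack([L,R]))
E
```

```text
(no output)
```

View pics/cmp.png

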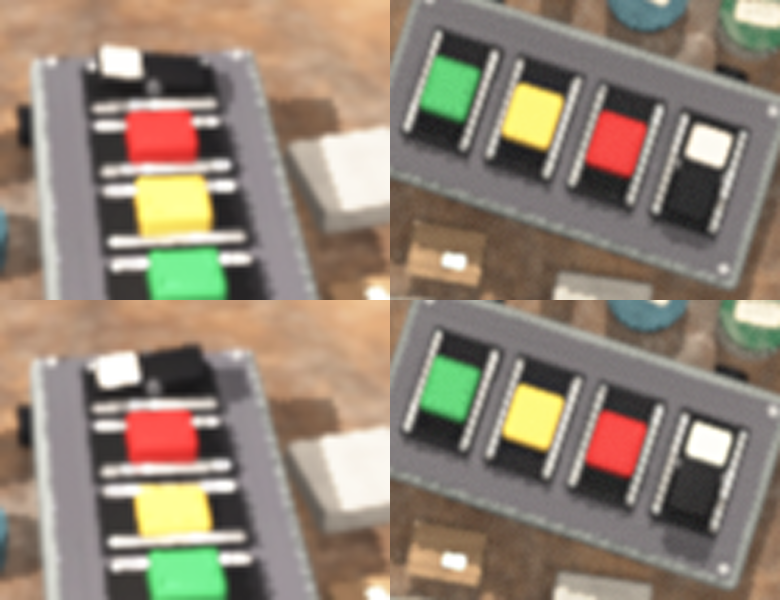

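The lower row shows the rocker with its white half down (side view, black half raised) and the yellow cap lower than before. Red and the loose things haven't moved. Green is next.

>>> play_rows(
  translation=[
    [0.008, -0.058, 0],
    [0.016, -0.116, 0],
    [0.016, -0.116, -0.06],
    [0.016, -0.116, -0.12],
    [0.016, -0.116, -0.18],
    [0.016, -0.116, -0.2],
    [0.016, -0.116, -0.2],
    [0.016, -0.116, -0.222],
    [0.016, -0.116, -0.23],
    [0.016, -0.116, -0.232],
    [0.016, -0.116, -0.232],
  ],
  yaw=[0, 0, 0, 0, 0, 0, 0, 0, 0, 0, 0],
)

```text
clock: 8.55
eef_pos: [549.5, 47.7, 71.2]
eef_rot: [3.141, 0.001, 2.851]
wrist_force: [0.0, 0.2, -0.2]
finger_gap: 0.6
finger_force: 0.0
```

>>> play_rows(
  translation=[
    [0, 0, -0.002],
    [0, 0, -0.004],
    [0, 0, -0.006],
    [0, 0, -0.008],
    [0, 0, -0.008],
  ],
  yaw=[0, 0, 0, 0, 0],
)

```text
clock: 9.18
eef_pos: [549.8, 47.8, 64.0]
eef_rot: [3.141, 0.002, 2.851]
wrist_force: [-5.3, -0.7, 20.3]
finger_gap: 0.3
finger_force: 10.0
```

>>> play_rows(
  translation=[
    [0, 0, 0.03],
    [0, 0, 0.06],
    [0, 0, 0.12],
    [0.0, 0.054, 0.18],
    [0.0, 0.11, 0.24],
    [0.0, 0.13, 0.24],
    [0.0, 0.13, 0.24],
  ],
  yaw=[0, 0, 0, 0, 0, 0, 0],
)

```text
clock: 10.05
eef_pos: [549.1, 180.3, 303.9]
eef_rot: [3.14, 0.002, 2.854]
wrist_force: [-0.7, -1.2, -0.5]
finger_gap: 1.0
finger_force: 0.0
```

```bash
python3 - <<'E'
from h import *
snap("side","pics/s3.png")
cv2.imwrite("pics/s3c.png",cv2.resize(cv2.imread("pics/s3.png")[185:290,215:355],None,fx=5.5,fy=5.5,interpolation=cv2.INTER_CUBIC))
E
```

```text
(no output)
```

View pics/s3c.png

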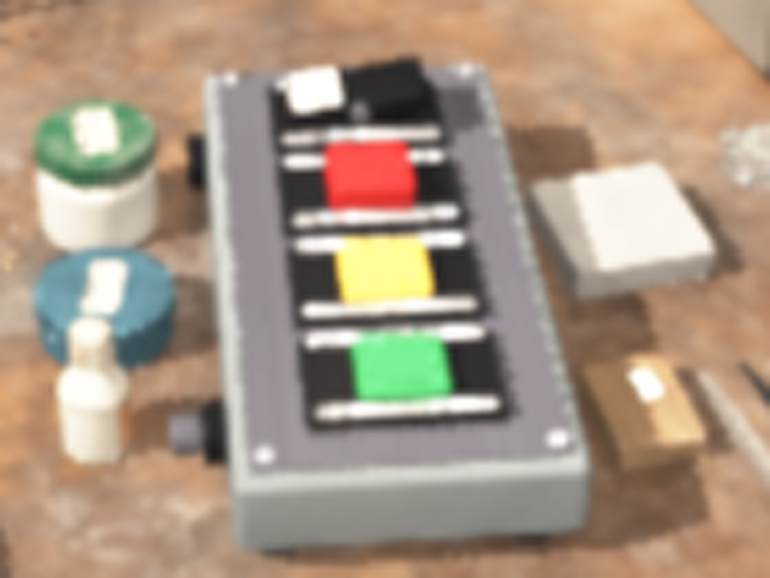

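The rocker is on, with the white patch down at (315,90). Yellow (385,270) and green (402,365) are in, red is still out, and nothing else has moved.

```bash
python3 -c "
from cell import manip
print(manip.sign_off())"
```

```text
the job is handed in; nothing more can be done
None
```

The job is handed in: I pressed the rocker's white half, then yellow, then green down to their stops in that order; red and the loose items were left untouched, and it took about 10 s.

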